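Fit the gas-tap knob on its D-spindle and hold it pressed in

TASK

The gas tap on the test board has lost its knob: of the three white knobs on the worktop, pick the one whose D-shaped bore fits the tap's steel D-spindle, turn it so that its flat meets the spindle's flat and push it fully down onto the spindle's collar. The tap only lets test pressure through to the gauge while its spring-loaded spindle is pushed in, so press the knob in as far as it goes and finish while still gripping it and holding it pressed in. Leave the other two knobs, the tin, the tape measure and the marker where they lie.

Things in the scene. Friction and masses are not known exactly. Their poses are not given: they have to be found in the camera images.
- knob_a_center (a point): looks like the fitting knob (knob_b_center has sizes and axes) but its D-bore is too small for the spindle: 10.5 mm across, flat 2.4 mm from the axis. Point: centre of the knob, 18 mm above its underside
- knob_b_center (a point): the fitting knob: off-white, 70 g, 36 mm high, skirt 52 mm across and 8 mm high, above it (8 to 36 mm) a flat-sided bar grip 46 mm long (x), 28 mm wide (y). Red pointer line on the bar's +x end. Open D-bore right through it, 15 mm across, flat 3.5 mm from the axis on the +x side, 0.5 mm clearance. Stands on its skirt. Point: on the bore axis, 18 mm above the underside; z up
- knob_c_center (a point): looks like the fitting knob (knob_b_center has sizes and axes) but its D-bore is too large for the spindle: 19.5 mm across, flat 4.6 mm from the axis. Point: centre of the knob, 18 mm above its underside
- spindle_seat (a point): upright steel D-spindle, 14 mm across, flat 3 mm from its axis, 18 mm tall, chamfered top, on a 23 mm collar. Point: on its axis at the collar's top, where the fitted knob's underside rests; 68 mm above the worktop with the spindle out, 62 mm pressed in. z up; x points out of the flat: the knob goes on when its x axis points the same way, not opposite
- spindle (a joint): how far the spindle is pressed in: 0 m fully out (at the start), 0.006 m fully in at its stop; a spring pushes it out, 5 N when out and 11 N when fully in, so it springs back when let go
- tap_core (a joint): angle of the spindle about its upright axis on the tap, rad, anticlockwise from above positive, 0 when the flat faces the middle long mark of the scale disc (the board's +x side). Stiff (0.4 N m), it stays as it stands; already included in the axes of spindle_seat
- gas_tap: plywood test board 120 x 245 x 16 mm, long along y, fixed to the worktop, with an aluminium gas tap 52 x 62 mm and a dark scale disc 62 mm across, top at 59 mm, under the spindle; a pressure gauge lies on its +y part, top at 43 mm. Origin: below the spindle axis, at worktop height; the board reaches 72 mm to its -y side, 172 mm to +y
- paste_tin: flat round tin with a white lid and green side, 77 mm across, 40 mm high, behind the knobs; origin under its centre; leave alone
- tape_measure: yellow and black pocket tape measure standing on edge, 34 x 85 mm, 66 mm high, behind the board; origin under its centre; leave alone
- marker: green felt marker, 131 mm long along its y axis, 14 mm thick; origin under its centre; leave alone

How it is judged:
By the outcome, as a careful person would: the job done as asked, in the order asked, and still so for the second after the job is handed in, while the arm keeps its last pose, push and grip.
It also fails if it takes over 48 s, if anything falls off the work surface, if the arm or the gripper's body presses on something with over 40 N, if the wrist force passes 120 N, or if a joint passes its speed limit or range.

ROBOT

A 6-joint arm with a two-finger parallel gripper is mounted at the origin on a cart in front of the work surface, level with it; the furniture and walls round the work are solid. World frame = base frame: x ahead of the robot, y to its left, z up, the work surface at z = 0. Lengths are in m, angles in rad, forces in N, time in s.
With the tool pointing down it reaches from about 0.3 to 0.825 m from the base axis. Payload 5.4 kg.
Tool frame: the origin (TCP) lies at the centre of the arm's flange, where the gripper is bolted on; the fingertips stand env.tips_ahead ahead of it and the grasp point (between the pads) lies 171 mm ahead of it (env.tips_ahead is the distance from the TCP to the fingertips, in m); z points along the fingers, x is the direction in which the jaws open and shut, and the axes are right-handed (so a half turn about z gives the same grasp; the last joint's range is limited). The gripper opens to 92 mm and grips with 3 to 60 N. Pads are 20 mm wide; open, the fingers measure 128 mm over their backs; the gripper's body (75 mm by 189 mm) begins 69 mm behind the grasp point.
Start: joints at [0.955, 0.158, 1.597, -0, 1.386, -0.21], TCP at [0.227, 0.528, 0.405] pointing down, gripper open.
Joint ranges: [-2.91, 2.91], [-0.94, 2.29], [0.18, 2.7], [-1.29, 4.43], [0.17, 2.64], [-3, 3]. Speed limits (rad/s): [2.57, 2.57, 3.14, 3.14, 3.14, 3.14].

INTERFACE

Orientations are given as a 3x3 rotation matrix whose columns are the frame's x, y, z axes.
In Python, from station import sensors, capture, env, models gives the robot as it stands.
- The arm moves only by the tool send_rows, never from a script. Its argument "deltas" is a list of rows, each an object with "jaw": the finger opening in mm, from 0 to 91.9; "translation": the shift along the tool's x, y, z in mm, a list of three; "spin": the turn about the tool's z in rad. In form: [{"jaw": jaw, "translation": [tx, ty, tz], "spin": spin}, ...]. A call has 1 to 12 rows; each row is the pose to reach, as a shift and turn from the pose commanded when the call began, along the tool's axes at that moment; what a row does not reach only later rows make up. A row lasts 1/10 s, in which the tool goes at most 50 mm and 8.59 degrees, less where a joint would pass 70% of its speed; a pose out of reach is approached as far as the arm can. A call with a gripper value outside its range is refused whole. The fingers move at their own pace and stop on an object; "newtons" is the grip in N (left out, the last holds). Time passes only in rows, so rows that repeat a pose let the fingers close. It gives the time, the measured TCP pose, the force and the opening at its end, in the units of the state.
- sensors.read_state(): the state, without advancing time (a new reading comes with each control period).
- capture(name): name is "scene" or "top" or "wrist"; returns a dict with "pixels" (384x512x3 uint8, red, green, blue), "depth" (384x512 float32, m along the optical axis (not along the pixel's ray), 0 where there is no reading), "intrinsics" (3x3 intrinsics, pixels), "pose" (4x4, takes a point from camera to world coordinates). Camera axes: x right, y down, z forward; pixel columns grow to the right and rows downward; lengths in m; the calibration is good to about 2 mm. A picture is of the moment at which its call begins.
- env.hand_in(): hands the job in, once; it reports no verdict.
Trained networks look in a picture, given as the dict that the camera call returned (one of the last four; its "shot" number tells which), for a name from the list of things; names that differ only in an ending like _2 or _b are one class to them, and where a whole thing is asked for, a point or a joint stands for the part that bears it (a point fixed in the world has none). Each returns a list of dicts, best first, with "score" (0 to 1); they miss things now and then, are a little off and sometimes report something else, mostly with a low value. They report only what shows in the picture. A call takes as long as a camera call.
- models.look_for(picture, label): "centre" ([x, y, z] in m, in world coordinates, good to about 4 mm: the middle of the surface that is visible of it).
- models.silhouettes(picture, label): "region" (384x512 bool, what is visible of it).
The state is a dict: "clock": time; "qpos": joint angles; "qd": joint speeds; "joint_efforts": joint torques, N m; "tool_pos": TCP position; "tcp_rot": TCP orientation; "contact_force": force on the tool from outside, world axes, zero at the start; "torque": the same for the moment, N m; "opening": opening from 0.0 (shut) to 1.0 (fully open).
Only numpy, scipy, OpenCV 4.12 (cv2) and the standard library are available. Lean on these libraries where they do the work, as an engineer would, in place of code of your own. Each camera call takes 0.05 s, during which the arm holds its last target.

## Working session

There is one attempt and no reset: what is moved stays moved. The work goes in short steps, Python scripts to look and compute and a tool call to move; the robot and the scene stay as the last step left them, time stands still between calls to the robot, and variables do not carry over. Pictures are saved under pics/ and viewed, and the job is handed in when it is done.

Besides the shell and the picture viewer there is one more tool, called after "Request:" as name([rows], argument=value, ...), one row to a line, values as JSON. send_rows: Moves the arm, as the interface text tells. Its arguments: {"type":"object","properties":{"deltas":{"type":"array","items":{"type":"object","properties":{"jaw":{"type":"number"},"translation":{"type":"array","items":{"type":"number"}},"spin":{"type":"number"}}}},"newtons":{"type":"number"}},"required":["deltas"]}

```bash
ls; mkdir -p pics
python3 - <<'E'
from station import sensors, capture, env, models
import cv2, numpy as np, pickle
print(sensors.read_state()); print(env.tips_ahead)
for n in ["scene","top"]:
    p=capture(n); pickle.dump(p,open(f"pics/{n}0.pkl","wb"))
    cv2.imwrite(f"pics/{n}0.png",cv2.resize(p["pixels"][:,:,::-1],(800,600)))
    print(n,p["pose"].round(3).tolist(),p["intrinsics"].tolist())
    for l in ["knob_a_center","spindle_seat","gas_tap","tape_measure","marker","paste_tin"]:
        try: print(l,[(r["score"],np.round(r["centre"],3).tolist()) for r in models.look_for(p,l)])
        except Exception as e: print(l,e)
E
```

```text
pics
{'clock': 0.0, 'qpos': array([ 9.54914230e-01,  1.59039177e-01,  1.59823606e+00,  2.05425912e-05,
        1.38618643e+00, -2.10122531e-01]), 'qd': array([-0.00116031,  0.00095644,  0.00145872, -0.00054726, -0.00010808,
       -0.00113665]), 'joint_efforts': array([ 1.33853046e-03, -3.85548985e+01, -3.22113168e+01,  7.03432295e-02,
        3.76489596e-02, -1.43504785e-04]), 'tool_pos': array([0.2268264 , 0.52806672, 0.40372222]), 'tcp_rot': array([[ 3.94719248e-01,  9.18801129e-01, -1.09616782e-03],
       [ 9.18799973e-01, -3.94720557e-01, -1.51393657e-03],
       [-1.82368660e-03, -4.09579063e-04, -9.99998253e-01]]), 'contact_force': array([-0.01076191,  0.16482494,  0.08510242]), 'torque': array([-0.04459066,  0.04349168,  0.03587597]), 'opening': 0.999074114220681}
0.1901
scene [[0.877, -0.282, 0.389, 0.187], [-0.48, -0.498, 0.722, -0.532], [-0.01, -0.82, -0.572, 0.575], [0.0, 0.0, 0.0, 1.0]] [[357.4755022989488, 0.0, 251.70321007156576], [0.0, 357.4755022989488, 187.67385137499443], [0.0, 0.0, 1.0]]
knob_a_center [(0.62, [0.488, -0.033, 0.028])]
spindle_seat [(0.45, [0.482, 0.17, 0.068])]
gas_tap [(0.7, [0.469, 0.172, 0.017])]
tape_measure [(0.77, [0.664, 0.3, 0.041]), (0.45, [0.476, 0.168, 0.07])]
marker [(0.77, [0.374, -0.048, 0.014])]
paste_tin [(0.65, [0.651, -0.029, 0.039])]
top [[0.024, -0.99, 0.135, 0.401], [-1.0, -0.023, 0.01, 0.078], [-0.006, -0.136, -0.991, 0.914], [0.0, 0.0, 0.0, 1.0]] [[388.48589140339755, 0.0, 258.9650787076561], [0.0, 388.48589140339755, 185.3927159464233], [0.0, 0.0, 1.0]]
knob_a_center [(0.74, [0.497, -0.016, 0.035]), (0.3, [0.482, 0.23, 0.019])]
spindle_seat []
gas_tap [(0.81, [0.48, 0.225, 0.019]), (0.63, [0.663, 0.308, 0.067]), (0.21, [0.479, 0.175, 0.063])]
tape_measure [(0.57, [0.666, 0.307, 0.067])]
marker [(0.74, [0.379, -0.043, 0.014])]
paste_tin [(0.6, [0.654, -0.016, 0.034])]
```

View pics/top0.png

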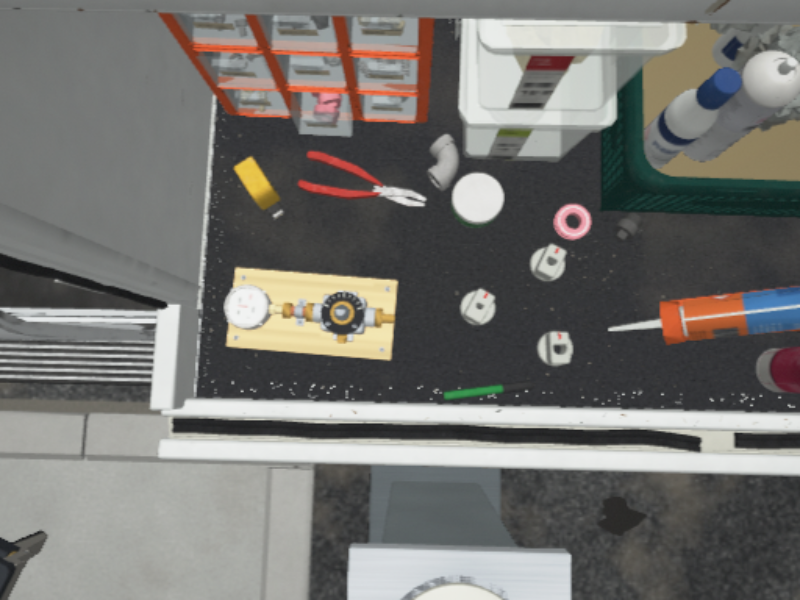

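View pics/scene0.png

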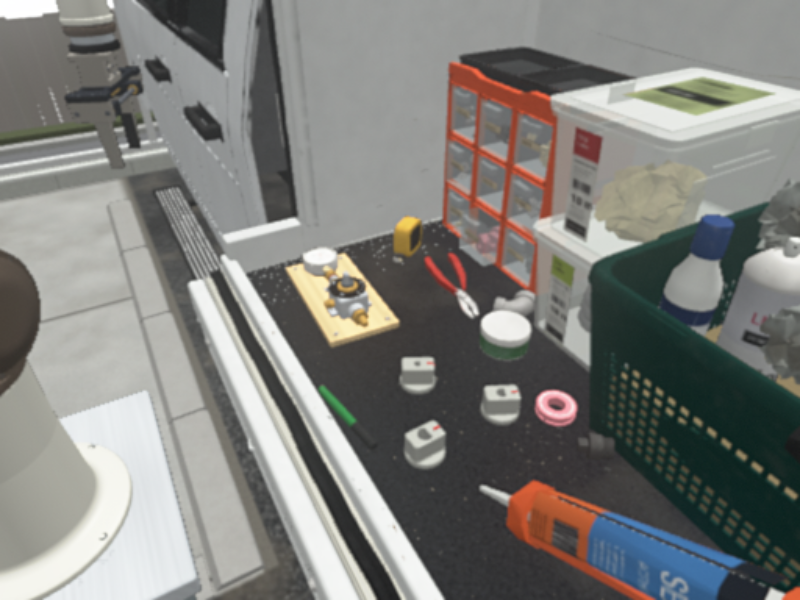

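Run:
```python
import cv2, numpy as np, pickle
t=pickle.load(open("pics/top0.pkl","rb"));I=t["pixels"][:,:,::-1]
def crop(I,x,y,r,s): return cv2.resize(I[y-r:y+r,x-r:x+r],(s,s),interpolation=cv2.INTER_CUBIC)
a=[crop(I,int(x*.64),int(y*.64),16,260) for x,y in [(478,307),(548,263),(556,349)]]
s=pickle.load(open("pics/scene0.pkl","rb"));J=s["pixels"][:,:,::-1]
b=[crop(J,int(x*.64),int(y*.64),18,260) for x,y in [(418,373),(501,403),(425,443)]]
cv2.imwrite("pics/c0.png",np.vstack([np.hstack(a),np.hstack(b)]))
cv2.imwrite("pics/c1.png",np.hstack([crop(I,int(344*.64),int(312*.64),25,400),crop(J,int(346*.64),int(290*.64),25,400)]))
```

```text
(no output)
```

View pics/c0.png

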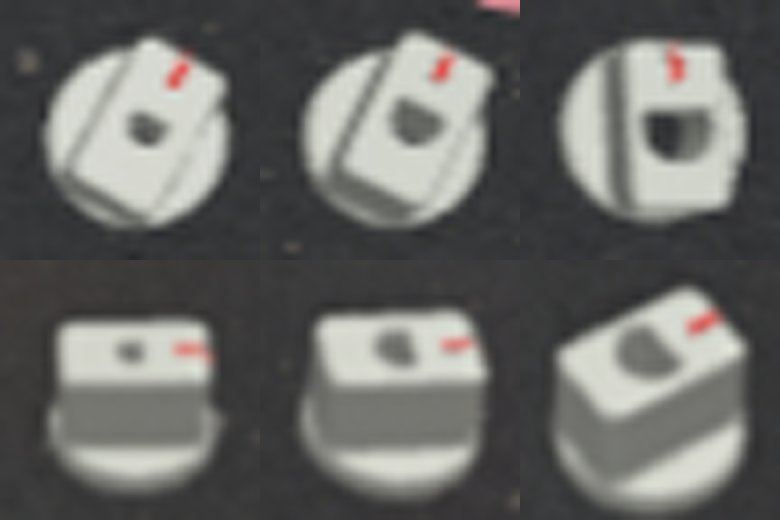

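View pics/c1.png

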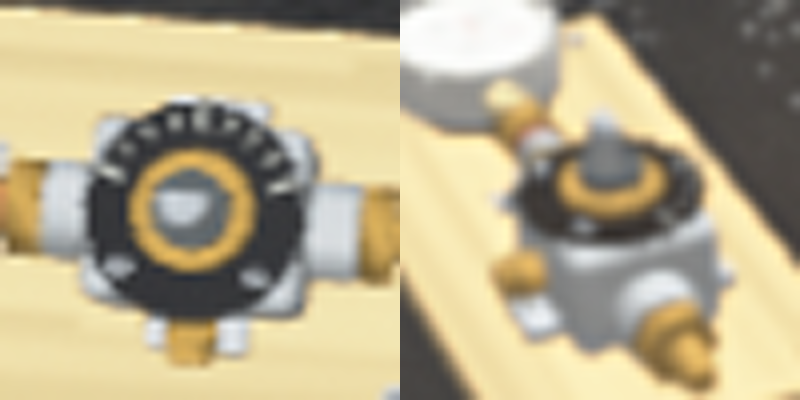

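```bash
cat > h.py <<'E'
import numpy as np
def w(p,u,v,d=None,z=None):
    K=p["intrinsics"];T=p["pose"]
    r=np.array([(u-K[0,2])/K[0,0],(v-K[1,2])/K[1,1],1.]);R=T[:3,:3]@r
    if z is not None: s=(z-T[2,3])/R[2]
    else: s=p["depth"][int(round(v)),int(round(u))] if d is None else d
    return T[:3,3]+s*R
def proj(p,X):
    T=p["pose"];K=p["intrinsics"];c=T[:3,:3].T@(np.array(X)-T[:3,3]);q=K@c;return q[:2]/q[2]
E
python3 - <<'E'
import pickle,numpy as np
from h import *
t=pickle.load(open("pics/top0.pkl","rb"))
for u,v in [(478,307),(548,263),(556,349)]:
    print(w(t,u*.64,v*.64,z=.008).round(4), w(t,u*.64,v*.64).round(4))
# spindle crop: 16px per px? 50px->400: 8
for u,v in [(220+(182-200)/8,199+(207-200)/8),(220+(192-200)/8,199+(207-200)/8)]:
    print(w(t,u,v,z=.086).round(4),w(t,u,v,z=.068).round(4))
    print(w(t,u,v))
E
```

```text
[ 0.5012 -0.0242  0.008 ] [ 0.5014 -0.0244  0.0066]
[ 0.5707 -0.1295  0.008 ] [ 0.5709 -0.1298  0.0066]
[ 0.4413 -0.1404  0.008 ] [ 0.4416 -0.1421  0.0009]
[0.4808 0.1731 0.086 ] [0.4825 0.1752 0.068 ]
[0.48047474 0.17271222 0.08914727]
[0.4808 0.1704 0.086 ] [0.4826 0.1724 0.068 ]
[0.48056949 0.17008084 0.08882427]
```

Run:
```python
import pickle,numpy as np
from station import capture,sensors
from h import *
import cv2
pts=[]
for n in ["scene0","top0"]:
    p=pickle.load(open(f"pics/{n}.pkl","rb"));v,u=np.mgrid[:384,:512];d=p["depth"];K=p["intrinsics"]
    c=np.stack([(u-K[0,2])/K[0,0]*d,(v-K[1,2])/K[1,1]*d,d],-1)[d>0];pts.append(c@p["pose"][:3,:3].T+p["pose"][:3,3])
P=np.vstack(pts)
print("cols y from 0.7 to -0.3; rows x")
ys=np.arange(.7,-.31,-.05);print("      ",*["%4d"%round(y*1000) for y in ys])
for x in np.arange(0.1,.9,.05):
    r=[]
    for y in ys:
        m=(abs(P[:,0]-x)<.025)&(abs(P[:,1]-y)<.025)
        r.append("%4d"%(P[m,2].max()*1000) if m.any() else "   .")
    print("%5.2f "%x,*r)
w0=capture("wrist");pickle.dump(w0,open("pics/w0.pkl","wb"));cv2.imwrite("pics/w0.png",w0["pixels"][:,:,::-1])
s=sensors.read_state();R=s["tcp_rot"]
print((R.T@w0["pose"][:3,:3]).round(3),(R.T@(w0["pose"][:3,3]-s["tool_pos"])).round(4),w0["intrinsics"][0,0])
```

```text
cols y from 0.7 to -0.3; rows x
        700  650  600  550  500  450  400  350  300  250  200  150  100   50    0  -50 -100 -150 -200 -250 -300
 0.10  -889 -890 -888 -887 -882 -867 -863 -867 -887 -888 -797    5    6   15  340  335    5    5 -802 -887 -887
 0.15  -871 -870 -872 -871 -873  344 -870 -873 -890 -889 -795    6    5    4    7    5    5    5 -807 -890 -888
 0.20  -868 -868 -871  458  464  348 -869 -871 -894    .    .    .    .    .    .    .    .    .    .    .    .
 0.25  -870 -871  344  426  463  343  -16  -15  -15  -15  -16  -15  -16  -15  -15  -15  -16  -15  -14  -15  -15
 0.30  -891 -885  344  325 -889    1   10   10    9   10   10   10   11    8   10   10   10   10   11   10   11
 0.35  -511 -892 -893 -893 -893   76   75   35   34   35   34   33   34   33   35   34   36   34   34   35   34
 0.40   199  198    .    .    .   75   75    6    5   12   19   19   19    6   16   17   37   39    5    5    9
 0.45   423  421  395  396    .   75   75   45   45   39   82   86   43    5   32    9   41   41   13   66   97
 0.50   426  431  436  441    .  439  489  493   47   46   8
[... 253 characters left out ...]
01  601  252  251  251
 0.65     .    .    .    .    .    .  480   68   70   14   17   16   13   13   44   45    5  250  251  249  249
 0.70     .    .    .    .    .    .  469   68   71   17   18   17   15   42  373  374  373  373  370  315  312
 0.75     .    .    .    .    .    .  438    6  194  294  292    5    5  183  374  374  374  374  373  313  318
 0.80     .    .    .    .    .    .  434  347  347  347  347  347  347  293  371  373  373  373  370  319  304
 0.85     .    .    .    .    .    .  431  347  324  286  347  324  133  199  371  373  373  372  370  328  107
[[ 1.     0.001  0.001]
 [-0.001  0.963  0.27 ]
 [-0.001 -0.27   0.963]] [-0.0001 -0.0769  0.0185] 285.19929459998673
```

View pics/w0.png

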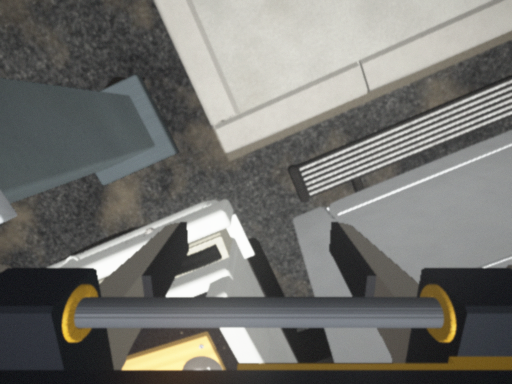

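Request:
send_rows([
  {"jaw": 91,"translation": [-10,17,0],"spin": 0},
  {"jaw": 91,"translation": [-30,50,0],"spin": 0},
  {"jaw": 91,"translation": [-52,85,0],"spin": 0},
  {"jaw": 91,"translation": [-75,124,5],"spin": 0},
  {"jaw": 91,"translation": [-99,163,12],"spin": 0},
  {"jaw": 91,"translation": [-123,202,22],"spin": 0},
  {"jaw": 91,"translation": [-147,241,32],"spin": 0},
  {"jaw": 91,"translation": [-171,280,42],"spin": 0},
  {"jaw": 91,"translation": [-195,319,50],"spin": 0},
  {"jaw": 91,"translation": [-215,354,57],"spin": 0},
  {"jaw": 91,"translation": [-227,374,60],"spin": 0},
  {"jaw": 91,"translation": [-227,374,60],"spin": 0},
])

```text
clock: 1.95
tool_pos: [0.4823, 0.1699, 0.3443]
tcp_rot: [[0.398, 0.917, -0.0], [0.917, -0.398, -0.001], [-0.001, 0.0, -1.0]]
contact_force: [-0.7, 0.6, -0.6]
opening: 0.992
```

```bash
cat > look.py <<'E'
import sys,pickle,cv2,numpy as np
from station import capture,sensors
n=sys.argv[1]
s=sensors.read_state();print(s["clock"],s["tool_pos"].round(4),s["qpos"].round(3),s["contact_force"].round(2),s["torque"].round(2),s["opening"],"yaw",np.degrees(np.arctan2(s["tcp_rot"][1,0],s["tcp_rot"][0,0])))
p=capture("wrist");pickle.dump(p,open(f"pics/{n}.pkl","wb"))
cv2.imwrite(f"pics/{n}.png",cv2.resize(p["pixels"][:,:,::-1],(800,600),interpolation=cv2.INTER_CUBIC))
E
python3 look.py w1
```

```text
1.95 [0.4823 0.1699 0.3443] [ 1.020e-01  4.800e-02  1.839e+00 -1.000e-03  1.255e+00 -1.059e+00] [-0.73  0.56 -0.59] [ 0.   -0.   -0.01] 0.9920992749693642 yaw 66.5167182188587
```

View pics/w1.png

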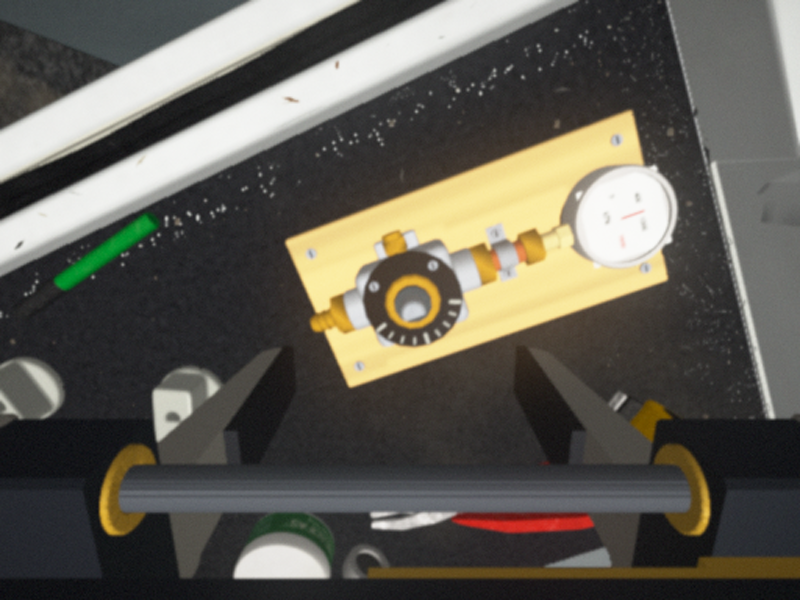

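Request:
send_rows([
  {"jaw": 91,"translation": [0,0,15],"spin": 0},
  {"jaw": 91,"translation": [0,0,35],"spin": 0},
  {"jaw": 91,"translation": [0,0,44],"spin": 0},
  {"jaw": 91,"translation": [0,0,44],"spin": 0},
])

```text
clock: 2.4
tool_pos: [0.4799, 0.1729, 0.2995]
tcp_rot: [[0.393, 0.919, -0.003], [0.919, -0.394, -0.0], [-0.001, -0.003, -1.0]]
contact_force: [-0.4, -0.5, 0.1]
opening: 0.993
```

```bash
python3 look.py w2
python3 - <<'E'
import pickle,cv2
from h import *
p=pickle.load(open("pics/w2.pkl","rb"))
u,v=proj(p,[.481,.172,.086]);print(u,v)
u,v=int(u),int(v)
cv2.imwrite("pics/w2c.png",cv2.resize(p["pixels"][v-50:v+50,u-50:u+50,::-1],(600,600),interpolation=cv2.INTER_CUBIC))
print(u-50,v-50)
E
```

```text
2.4 [0.4799 0.1729 0.2995] [ 0.109  0.101  1.879  0.     1.165 -1.058] [-0.44 -0.53  0.1 ] [ 0.01 -0.    0.01] 0.992955481507681 yaw 66.82757711532753
258.1863759040313 224.99439559570453
208 174
```

View pics/w2c.png

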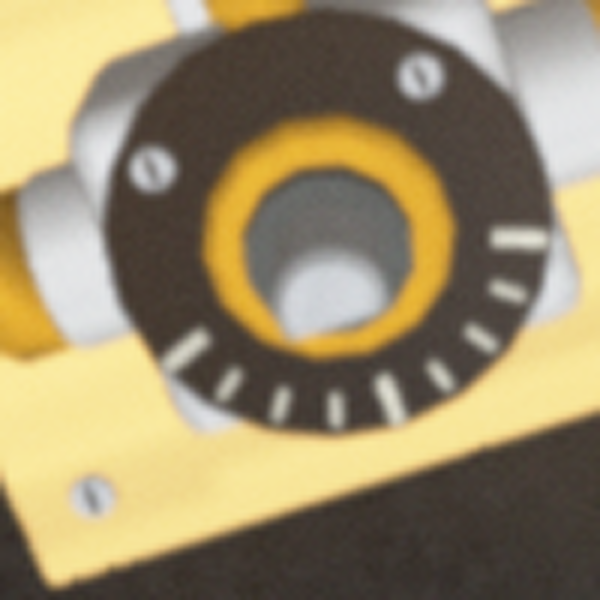

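Run:
```python
import pickle,cv2
from h import *
p=pickle.load(open("pics/w2.pkl","rb"))
I=p["pixels"]
# rectify onto plane z=0.086, 0.1mm/px... 40mm square about (.481,.172), image up=+x, left=+y
def rect(z,cx,cy,h=.025,n=600):
    g=np.linspace(-h,h,n)
    mu=np.zeros((n,n),np.float32);mv=mu.copy()
    X=np.stack([cx-g[:,None]+0*g[None],cy-g[None]+0*g[:,None],np.full((n,n),z)],-1)
    c=(X-p["pose"][:3,3])@p["pose"][:3,:3];q=c@p["intrinsics"].T
    return cv2.remap(I,(q[...,0]/q[...,2]).astype(np.float32),(q[...,1]/q[...,2]).astype(np.float32),cv2.INTER_CUBIC)
r=rect(.086,.481,.172);cv2.imwrite("pics/r2.png",r[:,:,::-1])
r=rect(.059,.481,.172,.04);cv2.imwrite("pics/r2b.png",r[:,:,::-1])
print(p["depth"][215:232,254:274][::4,::3], [w(p,u,v)[2].round(4) for u,v in [(264,223),(261,223),(268,222)]])
```

```text
[[0.21857418 0.21017165 0.2065653  0.20628661 0.20852606 0.21156636
  0.22485265]
 [0.20892721 0.20663166 0.20586273 0.20622608 0.20671153 0.20567045
  0.22510299]
 [0.2085156  0.2066177  0.20754884 0.20645073 0.20678824 0.20772706
  0.22747909]
 [0.20911382 0.20854522 0.20811403 0.20858906 0.22678663 0.22764017
  0.23180525]
 [0.23516314 0.23336652 0.23303701 0.23302615 0.23360974 0.23279844
  0.2370671 ]] [np.float64(0.0872), np.float64(0.0871), np.float64(0.0869)]
```

View pics/r2.png

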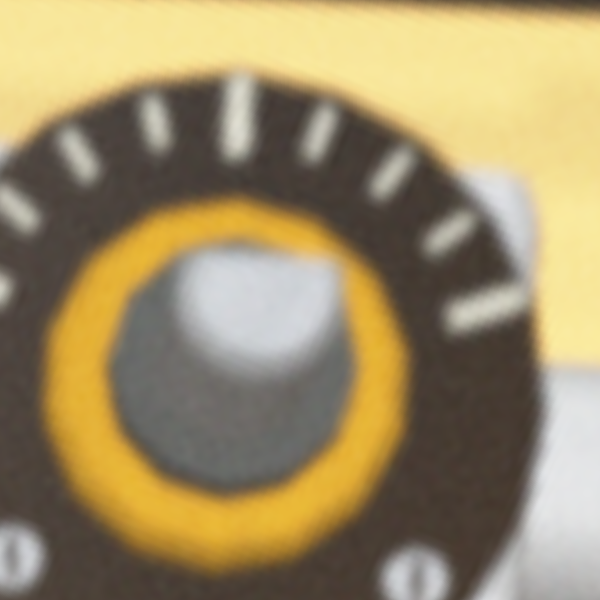

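View pics/r2b.png

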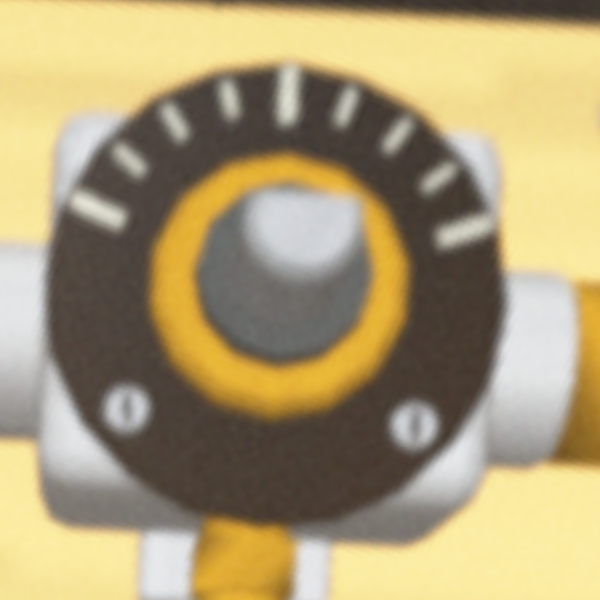

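```bash
cat > fit.py <<'E'
import pickle,cv2,sys
from h import *
from scipy.optimize import least_squares
def dtop(p,z,cx=.481,cy=.172,thr=160,n=600,h=.025,save=None):
    I=p["pixels"]
    g=np.linspace(-h,h,n)
    X=np.stack([cx-g[:,None]+0*g[None],cy-g[None]+0*g[:,None],np.full((n,n),z)],-1)
    c=(X-p["pose"][:3,3])@p["pose"][:3,:3];q=c@p["intrinsics"].T
    r=cv2.remap(I,(q[...,0]/q[...,2]).astype(np.float32),(q[...,1]/q[...,2]).astype(np.float32),cv2.INTER_CUBIC)
    m=(r[...,2]>thr).astype(np.uint8)
    _,L,S,C=cv2.connectedComponentsWithStats(m)
    k=min(range(1,len(S)),key=lambda i:np.hypot(*(C[i]-[n/2-40,n/2]))+(1e4 if S[i,4]<3000 else 0))
    cn=max(cv2.findContours((L==k).astype(np.uint8),cv2.RETR_EXTERNAL,cv2.CHAIN_APPROX_NONE)[0],key=len)[:,0].astype(float)
    if save: cv2.polylines(r,[cn.astype(int)],True,(255,0,0));cv2.imwrite(save,r[:,:,::-1])
    s=2*h/(n-1)
    P=np.stack([cx+h-cn[:,1]*s,cy+h-cn[:,0]*s],1)
    return P
def sd(P,x,y,a,R,f):
    d=P-[x,y];u=d@[np.cos(a),np.sin(a)];v=d@[-np.sin(a),np.cos(a)]
    return np.maximum(np.hypot(u,v)-R,u-f)
def fitD(P,R,f,free=True):
    best=None
    for a0 in np.linspace(-3,3,13):
        fun=(lambda t:1e3*sd(P,t[0],t[1],t[2],R+t[3],f+t[3])) if free else (lambda t:1e3*sd(P,t[0],t[1],t[2],R,f))
        o=least_squares(fun,list(P.mean(0))+[a0]+([0.] if free else []),loss="soft_l1",f_scale=.3,x_scale=[.001,.001,.1]+([.001] if free else []))
        if best is None or o.cost<best.cost: best=o
    return best
E
python3 - <<'E'
from fit import *
p=pickle.load(open("pics/w2.pkl","rb"))
for thr in (140,160,180):
    P=dtop(p,.086,thr=thr,save=f"pics/m{thr}.png")
    for fr in (True,False):
        o=fitD(P,.007,.003,fr);print(thr,(o.x*1000).round(2),np.degrees(o.x[2]).round(1),o.cost/len(P))
E
```

```text
140 [ 4.8195e+02  1.7541e+02 -7.5190e+01 -2.0000e-02] -4.3 0.00932643710756999
140 [481.96 175.41 -76.12] -4.4 0.009450247967768693
160 [ 4.8216e+02  1.7537e+02 -7.2410e+01 -4.3000e-01] -4.1 0.007099749785548897
160 [482.17 175.41 -95.21] -5.5 0.06970292002319543
180 [482.31 175.24 -76.98  -0.87] -4.4 0.005725808030690291
180 [ 483.03  175.21 -466.32] -26.7 0.17976040955680095
```

View pics/m160.png

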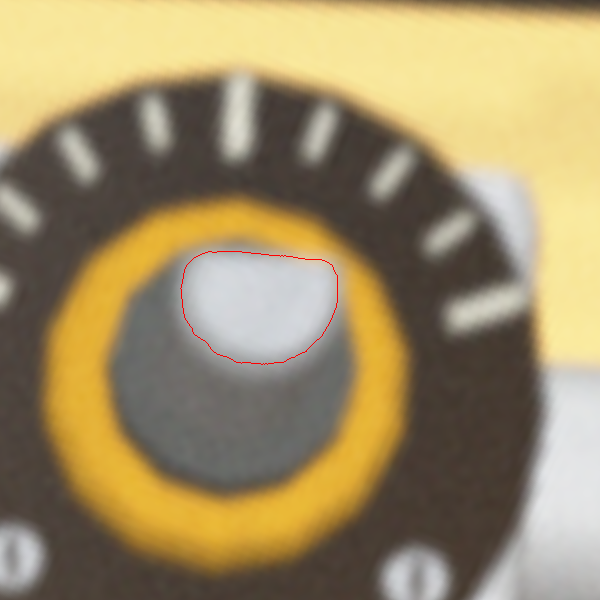

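Request:
send_rows([
  {"jaw": 91,"translation": [-12,10,0],"spin": 0},
  {"jaw": 91,"translation": [-38,32,0],"spin": 0},
  {"jaw": 91,"translation": [-68,57,0],"spin": 0},
  {"jaw": 91,"translation": [-98,82,0],"spin": 0},
  {"jaw": 91,"translation": [-128,107,3],"spin": 0},
  {"jaw": 91,"translation": [-158,132,8],"spin": 0},
  {"jaw": 91,"translation": [-188,157,13],"spin": 0},
  {"jaw": 91,"translation": [-217,181,18],"spin": 0},
  {"jaw": 91,"translation": [-235,197,20],"spin": 0},
  {"jaw": 91,"translation": [-243,203,20],"spin": 0},
  {"jaw": 91,"translation": [-243,203,20],"spin": 0},
])

```text
clock: 3.55
tool_pos: [0.572, -0.132, 0.2817]
tcp_rot: [[0.396, 0.918, 0.001], [0.918, -0.396, -0.0], [0.0, 0.001, -1.0]]
contact_force: [-1.0, 0.5, 0.7]
opening: 0.99
```

```bash
python3 look.py w3
python3 - <<'E'
import pickle,cv2
from h import *
p=pickle.load(open("pics/w3.pkl","rb"))
from fit import *
I=p["pixels"]
def rect(z,cx,cy,h=.035,n=600):
    g=np.linspace(-h,h,n)
    X=np.stack([cx-g[:,None]+0*g[None],cy-g[None]+0*g[:,None],np.full((n,n),z)],-1)
    c=(X-p["pose"][:3,3])@p["pose"][:3,:3];q=c@p["intrinsics"].T
    return cv2.remap(I,(q[...,0]/q[...,2]).astype(np.float32),(q[...,1]/q[...,2]).astype(np.float32),cv2.INTER_CUBIC)
cv2.imwrite("pics/r3.png",rect(.036,.571,-.13)[:,:,::-1])
E
```

```text
3.55 [ 0.572  -0.132   0.2817] [-0.432  0.311  1.672  0.     1.157 -1.596] [-1.04  0.54  0.66] [0.04 0.03 0.02] 0.9896989943251985 yaw 66.68381909043232
```

View pics/w3.png

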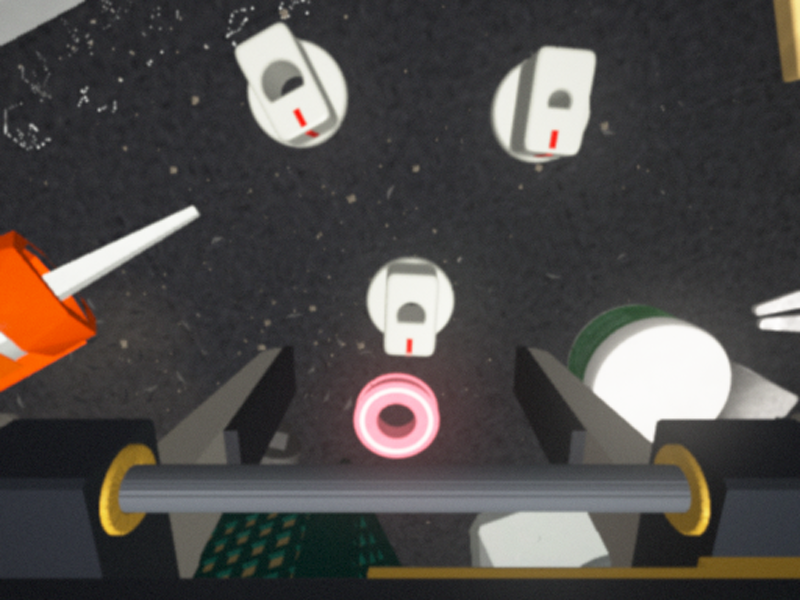

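View pics/r3.png

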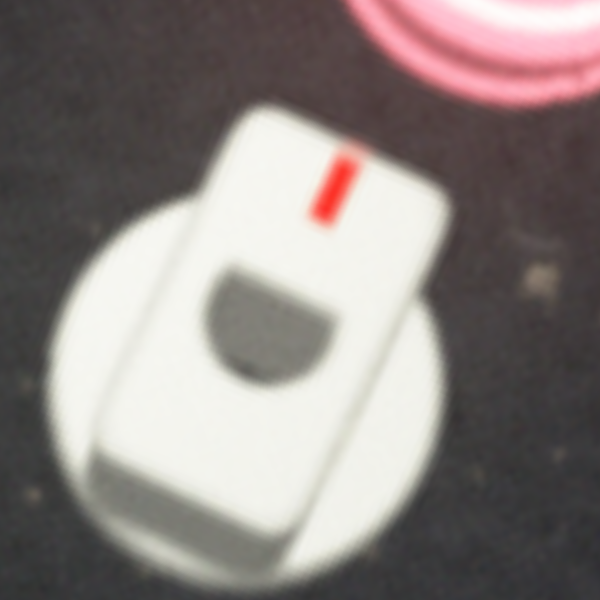

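Run:
```python
from fit import *
p=pickle.load(open("pics/w3.pkl","rb"));I=p["pixels"]
def contour(z,cx,cy,test,h=.035,n=600,ctr=None):
    g=np.linspace(-h,h,n)
    X=np.stack([cx-g[:,None]+0*g[None],cy-g[None]+0*g[:,None],np.full((n,n),z)],-1)
    c=(X-p["pose"][:3,3])@p["pose"][:3,:3];q=c@p["intrinsics"].T
    r=cv2.remap(I,(q[...,0]/q[...,2]).astype(np.float32),(q[...,1]/q[...,2]).astype(np.float32),cv2.INTER_CUBIC)
    m=test(r).astype(np.uint8);_,L=cv2.connectedComponents(m);L=L==L[ctr[1],ctr[0]]
    cn=max(cv2.findContours(L.astype(np.uint8),cv2.RETR_EXTERNAL,cv2.CHAIN_APPROX_NONE)[0],key=len)[:,0].astype(float)
    s=2*h/(n-1);return np.stack([cx+h-cn[:,1]*s,cy+h-cn[:,0]*s],1),cn
for thr in (150,170,190):
    P,cn=contour(.036,.571,-.13,lambda r:r[...,1]<thr,ctr=(265,325))
    o=fitD(P,.0075,.0035);print(thr,(o.x*1000).round(2),np.degrees(o.x[2]).round(1),o.cost/len(P))
# bar outline at top: white top brightness
P,cn=contour(.036,.571,-.13,lambda r:(r.min(-1)>215),ctr=(180,400))
# skirt circle at z=.008
for thr in (120,150,):
    P,cn=contour(.008,.571,-.13,lambda r:(r.min(-1)>thr),ctr=(300,440))
    h=cv2.convexHull(cn.astype(np.float32));print(cv2.minEnclosingCircle(h))
    f=lambda t:1e3*(np.hypot(P[:,0]-t[0],P[:,1]-t[1])-.026)
    o=least_squares(f,P.mean(0),loss="soft_l1",f_scale=.3,x_scale=.001);print("skirt",o.x,np.abs(o.fun).mean())
print(w(p,*[280/1,210]), w(p,255,215))
```

```text
150 [ 568.41 -126.4  -447.46   -0.59] -25.6 0.0041935421829405566
170 [ 5.6852e+02 -1.2646e+02 -4.5570e+02 -1.9000e-01] -26.1 0.0031454438944367876
190 [ 5.6859e+02 -1.2648e+02 -4.4637e+02  1.3000e-01] -25.6 0.002715703611564036
((282.43524169921875, 279.1325988769531), 271.7010498046875)
skirt [ 0.56866833 -0.12651703] 2.390852178934249
((289.9454040527344, 274.2367858886719), 263.2440490722656)
skirt [ 0.57427395 -0.12864002] 2.552008367390747
[ 0.58979327 -0.11752229  0.01063313] [ 0.57619461 -0.13678357  0.03752016]
```

Run:
```python
from station import sensors,capture
for i in range(5):
    s=sensors.read_state();p=capture("wrist");print(s["clock"],(s["tool_pos"]*1000).round(2),s["qd"].round(4)[:3],(p["pose"][:3,3]*1000).round(2))
```

```text
3.6 [ 571.77 -130.88  281.43] [ 0.0215 -0.0097  0.0207] [ 501.08 -100.6   262.91]
3.65 [ 571.6  -130.27  281.24] [ 0.0125 -0.0048  0.013 ] [ 500.88 -100.05  262.75]
3.7 [ 571.5  -130.    281.07] [0.0049 0.0007 0.0054] [500.77 -99.8  262.62]
3.75 [ 571.48 -129.93  281.02] [-0.0013  0.0009  0.001 ] [500.72 -99.75 262.54]
3.8 [ 571.48 -129.98  280.95] [-0.0024  0.0029 -0.0014] [500.72 -99.82 262.47]
```

```bash
python3 look.py w4
cat > fk.py <<'E'
from fit import *
def contour(p,z,cx,cy,test,h=.035,n=600,ctr=None):
    I=p["pixels"]
    g=np.linspace(-h,h,n)
    X=np.stack([cx-g[:,None]+0*g[None],cy-g[None]+0*g[:,None],np.full((n,n),z)],-1)
    c=(X-p["pose"][:3,3])@p["pose"][:3,:3];q=c@p["intrinsics"].T
    r=cv2.remap(I,(q[...,0]/q[...,2]).astype(np.float32),(q[...,1]/q[...,2]).astype(np.float32),cv2.INTER_CUBIC)
    m=test(r).astype(np.uint8);_,L=cv2.connectedComponents(m);L=L==L[ctr[1],ctr[0]]
    cn=max(cv2.findContours(L.astype(np.uint8),cv2.RETR_EXTERNAL,cv2.CHAIN_APPROX_NONE)[0],key=len)[:,0].astype(float)
    s=2*h/(n-1);return np.stack([cx+h-cn[:,1]*s,cy+h-cn[:,0]*s],1),cn
E
python3 - <<'E'
from fk import *
p=pickle.load(open("pics/w4.pkl","rb"))
for thr in (150,170,190):
    P,cn=contour(p,.036,.571,-.13,lambda r:r[...,1]<thr,ctr=(265,325))
    o=fitD(P,.0075,.0035);print(thr,(o.x*1000).round(2),np.degrees(o.x[2]).round(1),o.cost/len(P))
t=pickle.load(open("pics/top0.pkl","rb"))
for thr in (140,160,180):
    P,cn=contour(t,.036,.571,-.13,lambda r:r[...,1]<thr,ctr=(265,325))
    o=fitD(P,.0075,.0035);print("top",thr,(o.x*1000).round(2),np.degrees(o.x[2]).round(1),o.cost/len(P))
    P=dtop(t,.086,thr=thr,save=f"pics/tm{thr}.png")
    o=fitD(P,.007,.003);print("topspindle",thr,(o.x*1000).round(2),np.degrees(o.x[2]).round(1),o.cost/len(P))
E
```

```text
3.85 [ 0.5715 -0.1301  0.2809] [-0.43   0.31   1.675  0.     1.157 -1.596] [-0.55 -0.16 -0.23] [ 0.03 -0.06 -0.04] 0.992237206060169 yaw 66.83262650515493
150 [ 5.6860e+02 -1.2675e+02 -4.6380e+02 -5.3000e-01] -26.6 0.0035209186698645758
170 [ 5.6868e+02 -1.2679e+02 -4.4817e+02 -1.7000e-01] -25.7 0.0026999902169060645
190 [ 5.6874e+02 -1.2682e+02 -4.5407e+02  1.6000e-01] -26.0 0.0024243945411591746
top 140 [ 5.7057e+02 -1.2815e+02 -4.5738e+02 -4.6000e-01] -26.2 0.041292851867765025
topspindle 140 [ 4.8341e+02  1.7422e+02 -2.6720e+01  6.0000e-02] -1.5 0.016698005652813912
top 160 [ 5.7059e+02 -1.2811e+02 -4.5448e+02  1.7000e-01] -26.0 0.03178935543117649
topspindle 160 [483.49 174.22 -39.45  -0.56] -2.3 0.009734887176749921
top 180 [ 570.64 -128.06 -454.72    0.86] -26.1 0.027553523878380306
topspindle 180 [483.56 174.16 -51.32  -1.18] -2.9 0.008486293672514123
```

Request:
send_rows([
  {"jaw": 60,"translation": [1.6,-2.8,0],"spin": 0.049},
  {"jaw": 60,"translation": [1.6,-2.8,12],"spin": 0.049},
  {"jaw": 60,"translation": [1.6,-2.8,30],"spin": 0.049},
  {"jaw": 60,"translation": [1.6,-2.8,48],"spin": 0.049},
  {"jaw": 60,"translation": [1.6,-2.8,64],"spin": 0.049},
  {"jaw": 60,"translation": [1.6,-2.8,75],"spin": 0.049},
  {"jaw": 60,"translation": [1.6,-2.8,79.5],"spin": 0.049},
  {"jaw": 60,"translation": [1.6,-2.8,79.5],"spin": 0.049},
  {"jaw": 60,"translation": [1.6,-2.8,79.5],"spin": 0.049},
  {"jaw": 60,"translation": [1.6,-2.8,79.5],"spin": 0.049},
])

```text
clock: 4.9
tool_pos: [0.5701, -0.1289, 0.2022]
tcp_rot: [[0.439, 0.898, 0.002], [0.898, -0.439, -0.001], [0.0, 0.002, -1.0]]
contact_force: [0.8, -1.0, 1.0]
opening: 0.657
```

```bash
python3 look.py w5
```

```text
4.9 [ 0.5701 -0.1289  0.2022] [-0.429  0.42   1.71  -0.     1.009 -1.545] [ 0.76 -1.02  1.  ] [-0.03 -0.02 -0.02] 0.6567984379015435 yaw 63.94752473772139
```

View pics/w5.png

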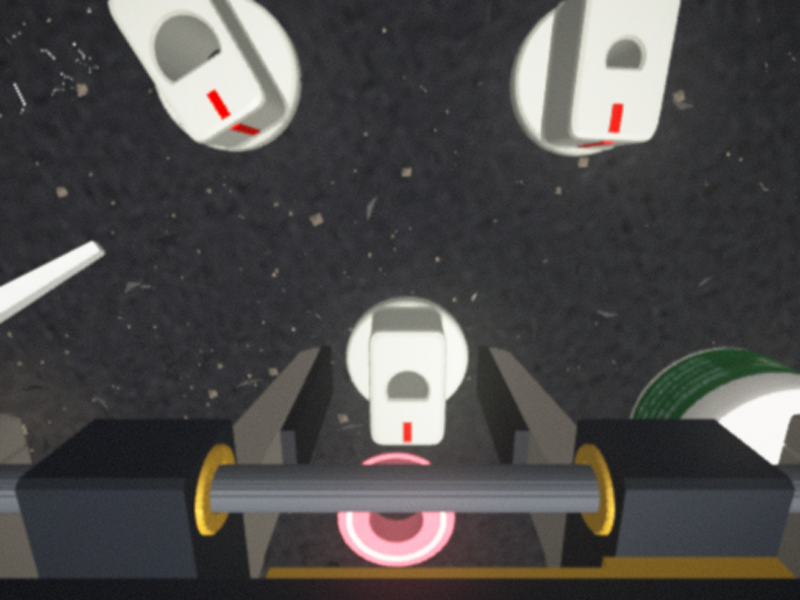

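Request:
send_rows([
  {"jaw": 45,"translation": [0,0,0],"spin": 0},
  {"jaw": 35,"translation": [0,0,0],"spin": 0},
  {"jaw": 24,"translation": [0,0,0],"spin": 0},
  {"jaw": 10,"translation": [0,0,0],"spin": 0},
  {"jaw": 10,"translation": [0,0,0],"spin": 0},
  {"jaw": 10,"translation": [0,0,0],"spin": 0},
  {"jaw": 10,"translation": [0,0,0],"spin": 0},
  {"jaw": 10,"translation": [0,0,0],"spin": 0},
], newtons=45)

```text
clock: 5.75
tool_pos: [0.5697, -0.1287, 0.2013]
tcp_rot: [[0.439, 0.898, 0.0], [0.898, -0.439, 0.0], [0.0, 0.0, -1.0]]
contact_force: [0.0, 0.8, 1.1]
opening: 0.299
```

```bash
python3 look.py w6
python3 - <<'E'
from fk import *
p=pickle.load(open("pics/w6.pkl","rb"))
for thr in (130,150,170):
    try:
        P,cn=contour(p,.036,.5696,-.1274,lambda r:r[...,1]<thr,ctr=(300,300))
        o=fitD(P,.0075,.0035);print(thr,(o.x*1000).round(2),np.degrees(o.x[2]).round(1),o.cost/len(P))
    except Exception as e: print(e)
E
```

```text
5.75 [ 0.5697 -0.1287  0.2013] [-0.429  0.421  1.711  0.     1.009 -1.545] [0.03 0.84 1.09] [ 0.14 -0.   -0.03] 0.29871947876467947 yaw 63.94179028306179
130 [  561.3   -125.23 -2219.87    17.65] -127.2 1.2188604671246899
150 [ 5.6832e+02 -1.2784e+02 -4.5543e+02 -4.7000e-01] -26.1 0.0024445894215924797
170 [ 5.6842e+02 -1.2787e+02 -4.5662e+02 -1.2000e-01] -26.2 0.002138678454971145
```

View pics/w6.png

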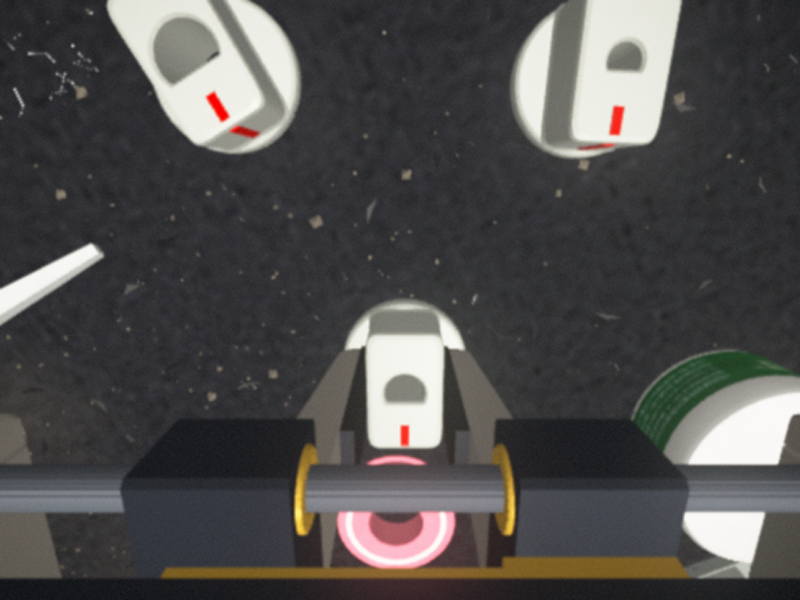

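Request:
send_rows([
  {"jaw": 10,"translation": [0,0,-10],"spin": 0},
  {"jaw": 10,"translation": [0,0,-30],"spin": 0},
  {"jaw": 10,"translation": [5,-3,-60],"spin": 0},
  {"jaw": 10,"translation": [25,-16,-90],"spin": -0.05},
  {"jaw": 10,"translation": [55,-36,-110],"spin": -0.1},
  {"jaw": 10,"translation": [90,-58,-119],"spin": -0.15},
  {"jaw": 10,"translation": [125,-81,-119],"spin": -0.2},
  {"jaw": 10,"translation": [160,-104,-119],"spin": -0.25},
  {"jaw": 10,"translation": [195,-127,-119],"spin": -0.3},
  {"jaw": 10,"translation": [225,-147,-119],"spin": -0.35},
  {"jaw": 10,"translation": [245,-159,-119],"spin": -0.38},
  {"jaw": 10,"translation": [253,-164.5,-119],"spin": -0.38},
])

```text
clock: 7.0
tool_pos: [0.5325, 0.1727, 0.3207]
tcp_rot: [[0.072, 0.997, 0.0], [0.997, -0.072, 0.0], [0.0, 0.0, -1.0]]
contact_force: [0.2, -0.1, 0.2]
opening: 0.303
```

Request:
send_rows([
  {"jaw": 10,"translation": [0,0,0],"spin": 0},
  {"jaw": 10,"translation": [0,0,0],"spin": 0},
  {"jaw": 10,"translation": [0,0,0],"spin": 0},
  {"jaw": 10,"translation": [0,0,0],"spin": 0},
])

```text
clock: 7.4
tool_pos: [0.5333, 0.1697, 0.3202]
tcp_rot: [[0.076, 0.997, -0.0], [0.997, -0.076, -0.0], [-0.0, -0.0, -1.0]]
contact_force: [-0.7, -0.1, -0.9]
opening: 0.302
```

```bash
python3 look.py w7
python3 - <<'E'
from fk import *
p=pickle.load(open("pics/w7.pkl","rb"))
for thr in (130,150,170):
    try:
        P=dtop(p,.086,.483,.175,thr=thr,save=f"pics/w7m{thr}.png")
        o=fitD(P,.007,.003);print(thr,(o.x*1000).round(2),np.degrees(o.x[2]).round(1),o.cost/len(P))
    except Exception as e: print(e)
E
```

```text
7.4 [0.5333 0.1697 0.3202] [ 0.092  0.198  1.725 -0.     1.218 -1.402] [-0.7  -0.14 -0.85] [0.07 0.   0.01] 0.3020932321824583 yaw 85.6134772135284
130 [ 4.8140e+02  1.7534e+02 -5.7740e+01  3.6000e-01] -3.3 0.0034836709518070385
150 [ 4.8148e+02  1.7536e+02 -5.4470e+01 -7.0000e-02] -3.1 0.0026546750437996714
170 [ 4.8158e+02  1.7540e+02 -5.4550e+01 -4.6000e-01] -3.1 0.002536597005575738
```

View pics/w7.png

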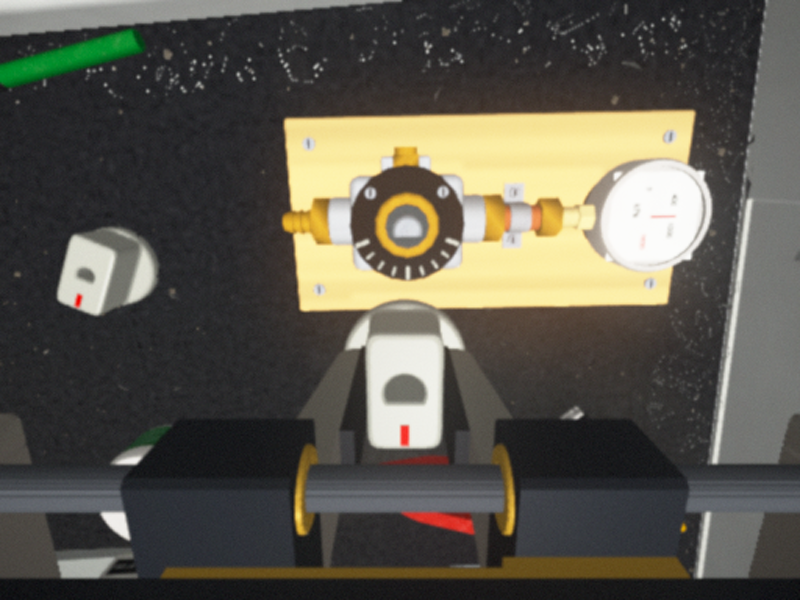

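View pics/w7m150.png

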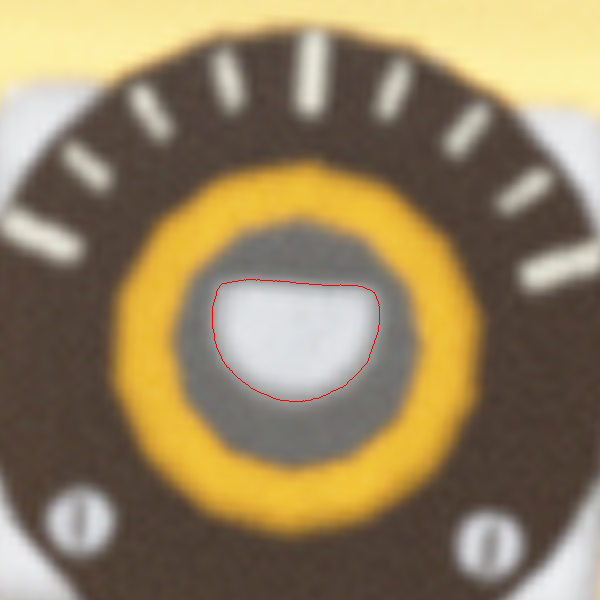

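Run:
```python
from fk import *
p=pickle.load(open("pics/w7.pkl","rb"))
for thr in (140,150,170):
        P,cn=contour(p,.155,.532,.170,lambda r:r[...,1]<thr,ctr=(300,300))
        o=fitD(P,.0075,.0035);print(thr,(o.x*1000).round(2),np.degrees(o.x[2]).round(1),o.cost/len(P))
```

```text
140 [ 5.3189e+02  1.7015e+02 -7.7020e+01 -2.1000e-01] -4.4 0.0019585094861135142
150 [ 5.3192e+02  1.7016e+02 -7.7600e+01 -6.0000e-02] -4.4 0.0014059805422819067
170 [ 5.3206e+02  1.7014e+02 -7.7240e+01  2.6000e-01] -4.4 0.002133227874656859
```

Request:
send_rows([
  {"jaw": 10,"translation": [0.3,-10,0],"spin": -0.01},
  {"jaw": 10,"translation": [0.8,-30,0],"spin": -0.017},
  {"jaw": 10,"translation": [1.2,-45,0],"spin": -0.017},
  {"jaw": 10,"translation": [1.4,-50.5,0],"spin": -0.017},
  {"jaw": 10,"translation": [1.4,-50.5,10],"spin": -0.017},
  {"jaw": 10,"translation": [1.4,-50.5,20],"spin": -0.017},
  {"jaw": 10,"translation": [1.4,-50.5,27],"spin": -0.017},
  {"jaw": 10,"translation": [1.4,-50.5,27],"spin": -0.017},
  {"jaw": 10,"translation": [1.4,-50.5,27],"spin": -0.017},
  {"jaw": 10,"translation": [1.4,-50.5,27],"spin": -0.017},
  {"jaw": 10,"translation": [1.4,-50.5,27],"spin": -0.017},
])

```text
clock: 8.55
tool_pos: [0.483, 0.176, 0.2936]
tcp_rot: [[0.058, 0.998, 0.001], [0.998, -0.058, 0.0], [0.0, 0.001, -1.0]]
contact_force: [-0.1, -0.1, -0.1]
opening: 0.302
```

```bash
python3 look.py w8
python3 - <<'E'
from station import sensors
import cv2,pickle
s=sensors.read_state();print((s["tool_pos"]*1000).round(2),s["qd"].round(3))
p=pickle.load(open("pics/w8.pkl","rb"));cv2.imwrite("pics/w8c.png",cv2.resize(p["pixels"][190:300,190:330,::-1],(763,600),interpolation=cv2.INTER_CUBIC))
E
```

```text
8.55 [0.483  0.176  0.2936] [ 0.114  0.118  1.873 -0.     1.15  -1.399] [-0.09 -0.09 -0.1 ] [0.03 0.05 0.02] 0.30192723392592563 yaw 86.68662598954509
[482.98 175.99 293.59] [ 0.001 -0.001  0.001 -0.003 -0.001  0.001]
```

View pics/w8c.png

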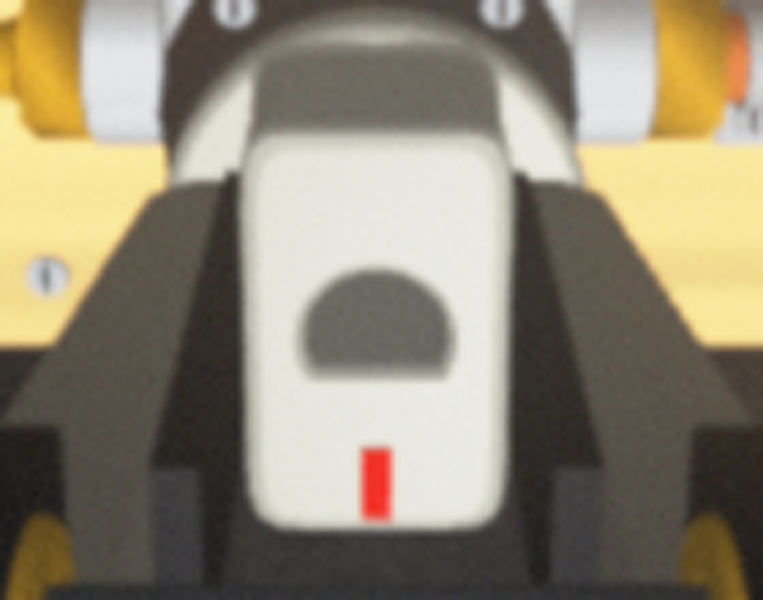

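Request:
send_rows([
  {"jaw": 10,"translation": [-1.1,0,0],"spin": 0},
  {"jaw": 10,"translation": [-1.1,0,2],"spin": 0},
  {"jaw": 10,"translation": [-1.1,0,4],"spin": 0},
  {"jaw": 10,"translation": [-1.1,0,6],"spin": 0},
  {"jaw": 10,"translation": [-1.1,0,8],"spin": 0},
  {"jaw": 10,"translation": [-1.1,0,9],"spin": 0},
  {"jaw": 10,"translation": [-1.1,0,9],"spin": 0},
  {"jaw": 10,"translation": [-1.1,0,9],"spin": 0},
], newtons=50)

```text
clock: 9.4
tool_pos: [0.4827, 0.1749, 0.2842]
tcp_rot: [[0.058, 0.998, -0.0], [0.998, -0.058, -0.0], [-0.0, -0.0, -1.0]]
contact_force: [0.4, -0.1, -1.0]
opening: 0.302
```

```bash
python3 look.py w9
```

```text
9.4 [0.4827 0.1749 0.2842] [ 0.112  0.13   1.881 -0.     1.131 -1.401] [ 0.36 -0.08 -0.96] [ 0.08 -0.02  0.  ] 0.3018807348110563 yaw 86.68825895421932
```

Request:
send_rows([
  {"jaw": 10,"translation": [0,0,2],"spin": 0},
  {"jaw": 10,"translation": [0,0,4],"spin": 0},
  {"jaw": 10,"translation": [0,0,6],"spin": 0},
  {"jaw": 10,"translation": [0,0,8],"spin": 0},
  {"jaw": 10,"translation": [0,0,10],"spin": 0},
  {"jaw": 10,"translation": [0,0,10],"spin": 0},
  {"jaw": 10,"translation": [0,0,10],"spin": 0},
])

```text
clock: 10.15
tool_pos: [0.4827, 0.1749, 0.2742]
tcp_rot: [[0.058, 0.998, -0.0], [0.998, -0.058, -0.0], [-0.0, -0.0, -1.0]]
contact_force: [0.0, -0.2, -1.6]
opening: 0.299
```

```bash
python3 look.py w10; python3 -c "
import cv2,pickle
p=pickle.load(open('pics/w10.pkl','rb'));cv2.imwrite('pics/w10c.png',cv2.resize(p['pixels'][190:300,190:330,::-1],(763,600),interpolation=cv2.INTER_CUBIC))"
```

```text
10.15 [0.4827 0.1749 0.2742] [ 0.112  0.144  1.887  0.     1.11  -1.401] [ 0.02 -0.18 -1.64] [0.05 0.05 0.01] 0.2990665284514924 yaw 86.68803008675036
```

View pics/w10c.png

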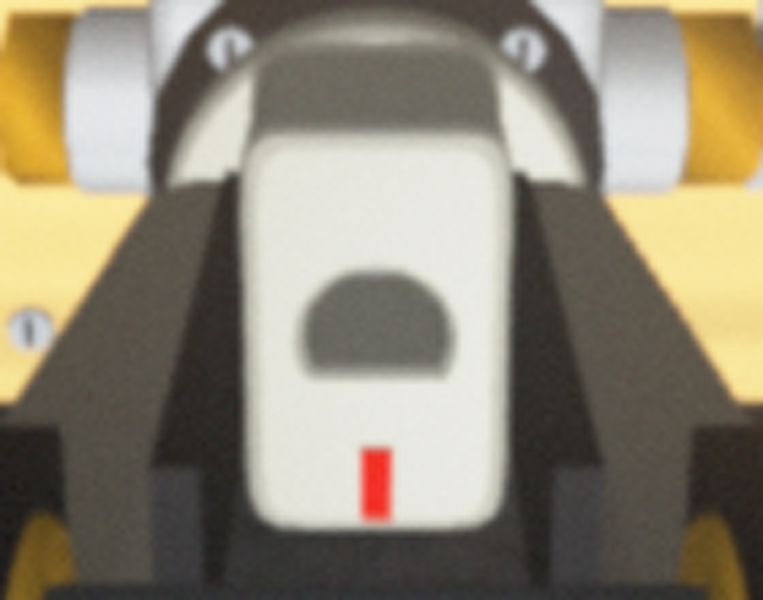

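Request:
send_rows([
  {"jaw": 10,"translation": [0,0,2],"spin": 0},
  {"jaw": 10,"translation": [0,0,4],"spin": 0},
  {"jaw": 10,"translation": [0,0,6],"spin": 0},
  {"jaw": 10,"translation": [0,0,8],"spin": 0},
  {"jaw": 10,"translation": [0,0,8],"spin": 0},
  {"jaw": 10,"translation": [0,0,8],"spin": 0},
], newtons=60)

```text
clock: 10.8
tool_pos: [0.4828, 0.1749, 0.2669]
tcp_rot: [[0.058, 0.998, -0.0], [0.998, -0.058, -0.0], [-0.0, -0.0, -1.0]]
contact_force: [-3.5, -0.1, 6.9]
opening: 0.295
```

```bash
python3 look.py w11
```

```text
10.8 [0.4828 0.1749 0.2669] [ 0.112  0.156  1.891 -0.     1.095 -1.401] [-3.5  -0.14  6.93] [-0.11  0.56 -0.05] 0.2946124253581047 yaw 86.6972211588958
```

Request:
send_rows([
  {"jaw": 10,"translation": [0,0,1.5],"spin": 0},
  {"jaw": 10,"translation": [0,0,3],"spin": 0},
  {"jaw": 10,"translation": [0,0,4],"spin": 0},
  {"jaw": 10,"translation": [0,0,4.5],"spin": 0},
  {"jaw": 10,"translation": [0,0,4.5],"spin": 0},
  {"jaw": 10,"translation": [0,0,4.5],"spin": 0},
], newtons=60)

```text
clock: 11.45
tool_pos: [0.4829, 0.1749, 0.2631]
tcp_rot: [[0.058, 0.998, -0.0], [0.998, -0.058, -0.0], [-0.0, -0.0, -1.0]]
contact_force: [-4.8, -0.9, 11.9]
opening: 0.296
```

```bash
python3 look.py w12; python3 -c "
import cv2,pickle
p=pickle.load(open('pics/w12.pkl','rb'));cv2.imwrite('pics/w12c.png',cv2.resize(p['pixels'][190:300,190:330,::-1],(763,600),interpolation=cv2.INTER_CUBIC))"
```

```text
11.45 [0.4829 0.1749 0.2631] [ 0.112  0.162  1.893 -0.     1.087 -1.401] [-4.77 -0.93 11.88] [-0.17  1.03  0.02] 0.29565794419655983 yaw 86.70305567730584
```

View pics/w12c.png

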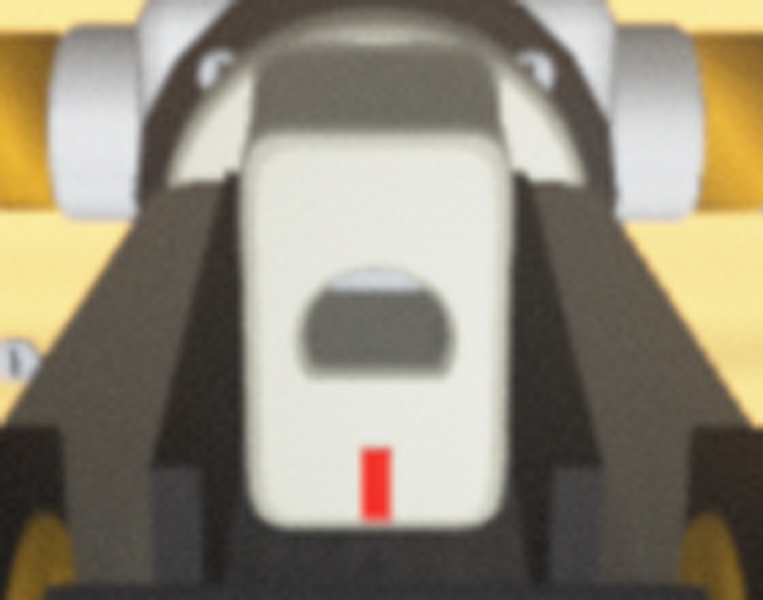

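Request:
send_rows([
  {"jaw": 10,"translation": [0,0,0.5],"spin": 0},
  {"jaw": 10,"translation": [0,0,1],"spin": 0},
  {"jaw": 10,"translation": [0,0,1],"spin": 0},
  {"jaw": 10,"translation": [0,0,1],"spin": 0},
], newtons=60)

```text
clock: 11.9
tool_pos: [0.483, 0.175, 0.263]
tcp_rot: [[0.057, 0.998, -0.0], [0.998, -0.057, -0.0], [-0.0, -0.0, -1.0]]
contact_force: [-8.5, -0.5, 17.5]
opening: 0.302
```

```bash
python3 look.py w13
python3 - <<'E'
import cv2,pickle,numpy as np
from station import capture
p=pickle.load(open('pics/w13.pkl','rb'));a=cv2.resize(p['pixels'][190:300,190:330,::-1],(458,360),interpolation=cv2.INTER_CUBIC)
from h import *
s=capture("scene");u,v=proj(s,[.483,.175,.07]).astype(int)
b=cv2.resize(s["pixels"][v-36:v+36,max(u-34,0):u+34,::-1],(340,360),interpolation=cv2.INTER_CUBIC)
cv2.imwrite('pics/w13c.png',np.hstack([a,b]))
from fk import *
for thr in (150,):
  for q in ("w6","w13"):
    pp=pickle.load(open(f'pics/{q}.pkl','rb'))
    c,z=((.5696,-.1274),.036) if q=="w6" else ((.483,.175),.098)
    P,cn=contour(pp,z,*c,lambda r:(r[...,0]>140)&(r[...,1]<110),h=.035,ctr=(300,300))
E
```

```text
11.9 [0.483 0.175 0.263] [ 0.112  0.162  1.892 -0.     1.087 -1.401] [-8.49 -0.47 17.49] [-0.25  1.55 -0.03] 0.30153339635682047 yaw 86.71548278488284
```

View pics/w13c.png

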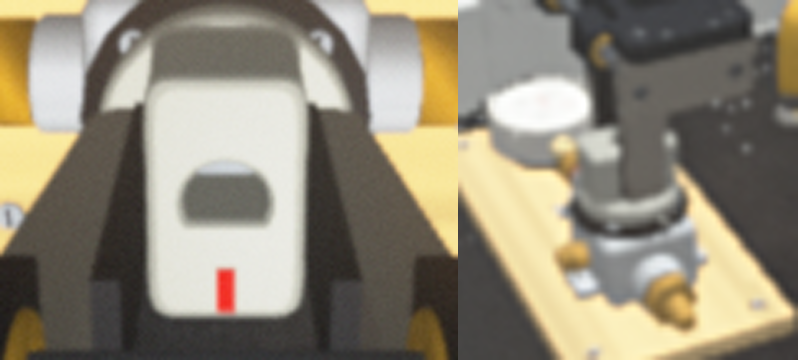

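Request:
send_rows([
  {"jaw": 10,"translation": [0,0,0.3],"spin": 0},
  {"jaw": 10,"translation": [0,0,0.3],"spin": 0},
  {"jaw": 10,"translation": [0,0,0.3],"spin": 0},
  {"jaw": 10,"translation": [0,0,0.3],"spin": 0},
], newtons=60)

```text
clock: 12.4
tool_pos: [0.483, 0.175, 0.263]
tcp_rot: [[0.057, 0.998, -0.0], [0.998, -0.057, -0.0], [-0.0, -0.0, -1.0]]
contact_force: [-8.0, -2.4, 20.3]
opening: 0.297
```

Run:
```python
from station import sensors,env
s=sensors.read_state();print(s["clock"],s["tool_pos"],s["contact_force"],s["qd"].round(4),s["opening"])
if s["contact_force"][2]<30 and s["tool_pos"][2]>.2615: print(env.hand_in())
```

```text
12.4 [0.48303464 0.17499616 0.26296713] [-8.00549921 -2.37891069 20.28106151] [ 0.0001 -0.0008  0.0006  0.0015  0.0006 -0.0007] 0.29729437727650454
the job is handed in; nothing more can be done
None
```

I fitted the knob whose bore measured 15 mm. I turned it about 22° so its flat met the spindle's flat, slid it down onto the collar, and pressed it in. The job was handed in at 12.4 s, still gripping at 60 N and pushing down.

- **Fully in:** the knob's underside stood at about 61.7 mm by the arm's own position reading (62 mm means fully pressed in). Pushing further raised the force from 12 N to 20 N while the height stayed the same, so the spindle was on its stop.
- **Knob in the grip:** the last wrist picture showed the knob not slipped and the spindle inside its bore.
- **Heading and position:** the first estimates of the spindle flat's heading disagreed, −4.3° from the wrist camera and about −2° from the top camera. A closer look from above gave −3.2°, and I used −3.3°. The two cameras also differed by about 2 mm in absolute position, but they agreed on the distance from knob to spindle.
- **Side force:** about 8 N of sideways force remained on the tool.
- **Not checked:** I did not read the gauge needle, and I did not compare the other objects with their starting positions. The gripper was only ever closed on the one knob, and no unexpected contact force showed in the readings after each move.

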